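# Level the cake stand with a wedge

### The arm

A 6-joint arm with a two-finger parallel gripper is mounted at the origin on a cart in front of the work surface, level with it; the furniture and walls round the work are solid. World frame = base frame: x ahead of the robot, y to its left, z up, the work surface at z = 0. Lengths are in m, angles in rad, forces in N, time in s.
With the tool pointing down it reaches from about 0.3 to 0.775 m from the base axis. Payload 14.6 kg.
Tool frame: the origin (TCP) lies at the very end of the fingers, on their centre line; the grasp point (between the pads) lies 19 mm behind it; z points along the fingers, y is the line along which they close (so a half turn about z gives the same grasp; the last joint's range is limited). The gripper opens to 94 mm and grips with 3 to 60 N. Pads are 16 mm wide; open, the fingers measure 119 mm over their backs; the gripper's body (75 mm by 177 mm) begins 78 mm behind the grasp point.
Start: joints at [-1.394, 0.3, 1.521, -0, 1.321, -0.067], TCP at [0.133, -0.534, 0.205] pointing down, gripper open.
Joint ranges: [-3.03, 3.03], [-0.79, 2.21], [0.23, 2.52], [-1.04, 4.18], [0, 3.07], [-2.55, 2.55]. Speed limits (rad/s): [2.22, 2.22, 2.57, 3.14, 3.14, 3.14].

### API

Orientations are given as [roll, pitch, yaw] about the fixed x, y, z axes, in that order (R = Rz(yaw) Ry(pitch) Rx(roll)).
In Python, from station import ctrl gives the robot as it stands. The module is installed in compiled form; this text tells all that it offers.
- The arm moves only by the tool play_rows, never from a script. Its argument "commands" is a list of rows, each a list of 7 numbers: the shift along the tool's x, y, z in m, then the turn, a rotation vector about the tool's x, y, z in degrees, then the closure, from -1 (fully open) to 1 (shut). A call has 1 to 20 rows; each row shifts and turns the commanded pose from where the row before left it, along the tool's axes as they then stand; what a row does not reach is not made up. A row lasts 1/12 s, in which the tool goes at most 41.7 mm and 7.16 degrees, less where a joint would pass 70% of its speed; a pose out of reach is approached as far as the arm can. A call is refused whole if a number of a shift passes 0.0417 or a number of a turn 7.16, either way. A call with a gripper value outside its range is refused whole. The fingers move at their own pace and stop on an object; "force" is the grip in N (left out, the last holds). Time passes only in rows, so rows that do not move let the fingers close. It gives the time, the measured TCP pose, the force, the opening and the grip force at its end, in the units of the state.
- ctrl.get_obs(): the state, without advancing time (a new reading comes with each control period).
- ctrl.camera(name): name is "scene" or "top"; returns the picture (420x560x3 uint8, blue, green, red); there is no depth.
- ctrl.camera_model(name): a dict with "fx", "fy", "cx", "cy" (pixels), "rvec" (rotation vector, rad) and "tvec" (3), from world to camera coordinates, as OpenCV has them. Camera axes: x right, y down, z forward; pixel columns grow to the right and rows downward; lengths in m; the calibration is good to about 2 mm. A picture is of the moment at which its call begins. camera_model takes no time and is no camera call.
- ctrl.hand_in(): hands the job in; it is judged then, once.
The state is a dict: "time_s": time; "qpos": joint angles; "joint_vel": joint speeds; "tau": joint torques, N m; "ee_pos": TCP position; "eef_rot": TCP orientation; "force": force on the tool from outside, world axes, zero at the start; "moment": the same for the moment, N m; "grip_width": finger opening in m; "grip_force": force on a finger pad.
Only numpy, scipy, OpenCV 4.12 (cv2) and the standard library are available. Lean on these libraries where they do the work, as an engineer would, in place of code of your own. Each camera call takes 0.05 s, during which the arm holds its last target. There are 200 camera calls.

### The job

The three-cornered cake stand slopes down to its worn front corner. Set the orange wedge on the table thin end first at the foot of that corner and push it gently under the foot until the bubble of the level on top rests between its two black lines, then let go and leave the wedge in place. Push with the wedge only: do not press on the stand with the gripper or arm, do not ram it or shove it across the table, and disturb nothing else.

Things in the scene. Friction and masses are not known exactly. Their poses are not given: they have to be found in the camera images.
- stand: wooden three-cornered cake stand, about 1.1 kg, free on the table: rounded triangular board 14 mm thick (corner radius 22 mm), top 34 mm above the table when level. Origin: middle of the triangle at sole level. +x runs from the low corner to the middle of the opposite edge, z up. Grippy rubber feet at x = 40, y = -69 and 69 mm; a short stub under x = -30 on which it now leans, sloping 0.03 to 0.04 rad
- low_foot (a point): on the underside of the stand's board (20 mm above the soles), right above the worn foot at the stand's x = -80, y = 0 mm; axes as the stand's. The worn foot, a low steel dome 32 mm across with a curved sole, now hangs 0 to 9 mm clear of the table, differently each time. Once the wedge bears on it, raising it 1 mm changes the slope by 0.0083 rad
- bubble (a joint): level along x on the middle of the stand's top: green tube 66 mm long, top 47 mm above the table, two black rings 18 mm apart, pale bubble 12 mm long. Value = slope in rad: 0 centred, positive = bubble off to the stand's +x side (worn corner too low), negative = corner too high. 3 mm of bubble per 0.01 rad; between the rings within +-0.008 rad. Settles in 0.4 s
- wedge_grip (a point): centre of the loose orange wedge's grip block, 17 mm above its underside. Block 22 mm along the wedge (x), 26 mm wide (y, grasp across it), 34 mm high. +x points to the thin end. Wedge 97 mm long, 28 mm wide, 70 g; ramp 20.5 mm high at the block, 2 mm at the toe 75 mm on (slope 0.244). It stays where pushed; once it bears on the foot it takes about 6 to 10 N to push
- wedge_toe (a point): middle of the thin end of the wedge, level with its underside, 86 mm from the block's centre along the wedge's +x axis
- match_box: small red card box 48x61x15 mm, origin under its centre; leave alone
- coffee_mug: pink and white mug, 90 mm across, 105 mm high, at the back; leave alone
- tea_tin: small brown lidded box 60x78x61 mm, at the right; leave alone
- choc_bar: flat brown and gold wrapped bar 56x146x11 mm, at the left; leave alone
- plug_adapter: small white plug adapter 36x41x28 mm, at the front left; leave alone
- jam_jar: glass jar of red jam, 69 mm across, 99 mm high, at the back left; leave alone
Not all that is in view belongs to the job. Of the things that look like the part that bears wedge_grip, the largest one is meant.

How it is judged:
At the end, for the whole second after the job is handed in: The bubble rests between its lines (slope within 0.008 rad, whole stand within 0.015 rad of level), the wedge's toe has passed under the middle of the worn foot (within 16 mm sideways) and the wedge carries the corner; everything is released and at rest (value of joint bubble between -0.008 and 0.008 rad and angle between stand's own z axis and vertical below 0.015 rad and x of wedge_toe in the frame of stand above -0.08 m and y of wedge_toe in the frame of stand between -0.016 and 0.016 m and contact force between wedge and stand above 0.5 N and linear speed of each of stand, wedge below 0.01 m/s); the robot touches nothing.
It fails at once if the wedge rammed against the stand with more than 14 N (contact force between wedge and stand above 14 N).
It fails at once if the stand pressed or pushed by the gripper or arm (more than 2 N) (contact force between any of the fingers, the arm and stand above 2 N).
It fails at once if the stand shoved more than 20 mm (distance of stand from where it was at the start of the episode above 0.02 m).
It fails at once if a bystander moved more than 25 mm (distance of any of match_box, jam_jar, coffee_mug, tea_tin, choc_bar, plug_adapter from where it was at the start of the episode above 0.025 m).
It also fails if it takes over 64 s, if anything falls off the work surface, if the arm or the gripper's body presses on something with over 40 N, if the wrist force passes 120 N, or if a joint passes its speed limit or range.

## Working session

There is one attempt and no reset: what is moved stays moved. The work goes in short steps, Python scripts to look and compute and a tool call to move; the robot and the scene stay as the last step left them, time stands still between calls to the robot, and variables do not carry over. Pictures are saved under pics/ and viewed, at most 10 in all, crops included, and the job is handed in when it is done.

Besides the shell and the picture viewer there is one more tool, called after "Request:" as name(argument=value, ...), one argument or row to a line, values as JSON. play_rows: Moves the arm, as the interface text tells. Its arguments: {"type":"object","properties":{"commands":{"type":"array","items":{"type":"array","items":{"type":"number"}}},"force":{"type":"number"}},"required":["commands"]}

```bash
mkdir -p pics; cat > h.py <<'E'
import numpy as np, cv2
from station import ctrl
def ray(name,u,v,z):
    m=ctrl.camera_model(name);R=cv2.Rodrigues(np.array(m["rvec"],float))[0];t=np.array(m["tvec"],float).ravel()
    c=-R.T@t;d=R.T@np.array([(u-m["cx"])/m["fx"],(v-m["cy"])/m["fy"],1])
    return c+d*(z-c[2])/d[2]
def proj(name,p):
    m=ctrl.camera_model(name);K=np.array([[m["fx"],0,m["cx"]],[0,m["fy"],m["cy"]],[0,0,1]])
    return cv2.projectPoints(np.array(p,float).reshape(-1,3),np.array(m["rvec"],float),np.array(m["tvec"],float),K,None)[0].reshape(-1,2)
E
python3 - <<'E'
from h import *
a=ctrl.camera("top");b=ctrl.camera("scene")
cv2.imwrite("pics/top.png",a);cv2.imwrite("pics/scene.png",b)
for n in("top","scene"):print(n,ctrl.camera_model(n))
E
```

```text
top {'fx': 433.7303135432682, 'fy': 433.7303135432682, 'cx': 284.3088785044055, 'cy': 210.3960831413658, 'rvec': array([ 2.20023386, -2.14060534,  0.17860813]), 'tvec': array([-0.06319869,  0.57274126,  0.86886219])}
scene {'fx': 413.2457930747024, 'fy': 413.2457930747024, 'cx': 286.676203165517, 'cy': 196.04290706906596, 'rvec': array([ 0.88220768, -2.4913885 ,  1.08122766]), 'tvec': array([0.42345206, 0.21871495, 0.56617468])}
```

View pics/top.png

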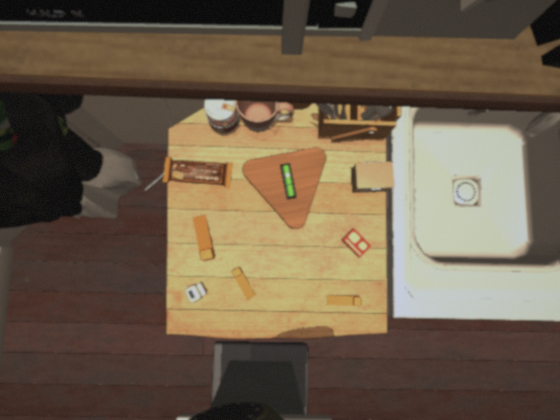

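View pics/scene.png

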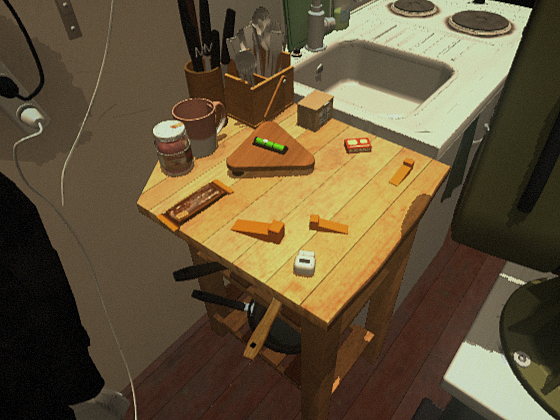

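Three orange wedges are visible in the top view: (204,238), the largest; (243,284); and (344,300). I choose (204,238), with its block near (207,254). The stand's low corner is at about (297,226). Next is a close crop.

```bash
python3 - <<'E'
from h import *
a=cv2.imread("pics/top.png")
c=cv2.resize(a[135:310,170:370],None,fx=4,fy=4,interpolation=cv2.INTER_CUBIC)[:600]
cv2.imwrite("pics/c1.png",c[:600])
c=cv2.resize(a[205:270,185:225],None,fx=9,fy=9,interpolation=cv2.INTER_CUBIC)
b=cv2.imread("pics/scene.png")
d=cv2.resize(b[205:250,225:355],None,fx=6,fy=6,interpolation=cv2.INTER_CUBIC)[:585]
cv2.imwrite("pics/c2.png",d)
for p in[(204,216),(207,254),(243,284),(297,226),(289,181)]:print(p,ray("top",*p,0.0))
E
```

```text
(204, 216) [0.5618437  0.12459495 0.        ]
(207, 254) [0.48033334 0.11423683 0.        ]
(243, 284) [0.41890836 0.0351483  0.        ]
(297, 226) [ 0.54589725 -0.07714571  0.        ]
(289, 181) [ 0.64473804 -0.05740198  0.        ]
```

View pics/c1.png

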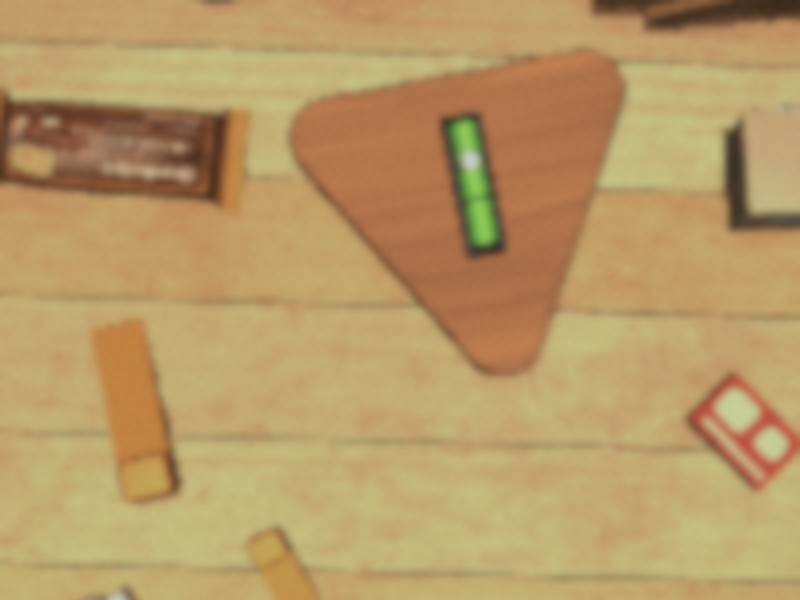

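View pics/c2.png

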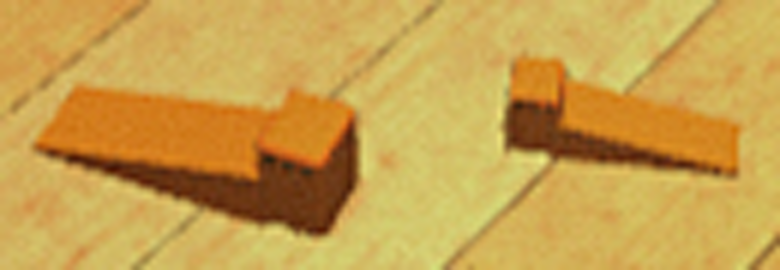

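Crop: the largest wedge is confirmed, with its toe edge at crop (118,325), its block top centred at (145,478), and the two small ones clearly shorter. The bubble at (470,160) lies off to the +x side. Now I fit the stand's outline.

```bash
cat > fit.py <<'E'
from h import *
from scipy.optimize import least_squares
def world(p,s,P):  # stand pose (x,y,yaw), slope s, pivot at rear feet x=.04
    P=np.array(P,float);x=P[:,0]-.04;z=P[:,2]
    q=np.c_[.04+x*np.cos(s)-z*np.sin(-s)*-1*-1,P[:,1],z*np.cos(s)+x*np.sin(s)]
    c,n=np.cos(p[2]),np.sin(p[2])
    return np.c_[p[0]+c*q[:,0]-n*q[:,1],p[1]+n*q[:,0]+c*q[:,1],q[:,2]]
a=np.linspace(0,2*np.pi,90)
def outline(zz):
    P=np.vstack([np.c_[cx+.022*np.cos(a),cy+.022*np.sin(a)] for cx,cy in((-.08,0),(.04,.0693),(.04,-.0693))])
    h=cv2.convexHull(P.astype(np.float32))[:,0]
    return np.c_[h,np.full(len(h),zz)]
def mask(img):
    hsv=cv2.cvtColor(img,cv2.COLOR_BGR2HSV);H,S,V=cv2.split(hsv)
    m=((H<13)&(S>100)&(V>90)).astype(np.uint8)
    r=np.zeros_like(m);r[140:235,235:335]=1;m&=r
    n,l,st,_=cv2.connectedComponentsWithStats(m);k=1+st[1:,4].argmax()
    c=cv2.findContours((l==k).astype(np.uint8),cv2.RETR_EXTERNAL,cv2.CHAIN_APPROX_NONE)[0]
    return cv2.convexHull(max(c,key=len))[:,0].astype(float)
def fit(img,s=.035):
    o=outline(.034);hull=mask(img)
    # densify both; the pixel contour runs ~0.5 px inside the true edge
    def res(p):
        q=proj("top",world(p,s,o)).astype(np.float32).reshape(-1,1,2)
        return [cv2.pointPolygonTest(q,(float(u),float(v)),True)-.5 for u,v in hull]
    r=least_squares(res,[.64,-.06,0.],x_scale=[.01,.01,.1],diff_step=1e-4,loss="soft_l1")
    return r.x,np.sqrt(np.mean(np.square(res(r.x)))),hull
E
python3 - <<'E'
from fit import *
img=cv2.imread("pics/top.png")
p,e,h=fit(img);print(p,e,len(h))
f=world(p,.035,[[-.08,0,0]]);print("foot",f)
def c(x,y):return (x+.5)/4-.5+170,(y+.5)/4-.5+135
toe=ray("top",*c(118,325),.002);blk=ray("top",*c(145,478),.034)
d=toe-blk;print(toe,blk,np.linalg.norm(d[:2]),np.arctan2(d[1],d[0]))
v=img.copy();cv2.polylines(v,[np.int32(proj("top",world(p,.035,outline(.034))))],True,(255,0,0));
# where the tool is now & desired yaw
print(ctrl.get_obs()["eef_rot"],ctrl.get_obs()["ee_pos"],ctrl.get_obs()["time_s"])
from scipy.spatial.transform import Rotation as R
print(R.from_euler("xyz",ctrl.get_obs()["eef_rot"]).as_matrix().round(3))
E
```

```text
[ 0.63656084 -0.05333823  0.2187896 ] 1.1148802624822882 26
foot [[ 0.55853971 -0.07068614 -0.00419914]]
[0.56158387 0.13474649 0.002     ] [0.47916614 0.11175058 0.034     ] 0.08556573512626642 0.27209657601558196
[-3.14051825e+00 -7.61519559e-05  2.43796186e-01] [ 0.13271182 -0.53350051  0.20492555] 0.1
[[ 0.97   0.241 -0.   ]
 [ 0.241 -0.97   0.001]
 [ 0.    -0.001 -1.   ]]
```

```bash
python3 - <<'E'
from fit import *
img=cv2.imread("pics/top.png")
p,e,h=fit(img)
for s in(462,115),(485,252):pass
A=ray("top",(462.5)/4-.5+170,115.5/4-.5+135,.044);B=ray("top",485.5/4-.5+170,252.5/4-.5+135,.043)
print("level mid",(A+B)/2,"yaw",np.arctan2(*(A-B)[[1,0]]), np.linalg.norm(A-B))
f=6
v=cv2.resize(img[140:240,235:335],None,fx=f,fy=f,interpolation=cv2.INTER_CUBIC)
T=lambda q:np.int32((q-[235,140]+.5)*f)
cv2.polylines(v,[T(proj("top",world(p,.035,outline(.034))))],True,(255,0,0))
cv2.polylines(v,[T(h)],True,(0,255,0))
cv2.imwrite("pics/ov.png",v)
E
```

```text
level mid [ 0.63717393 -0.05339081  0.0435    ] yaw 0.18896713126527806 0.07381872462855554
```

View pics/ov.png

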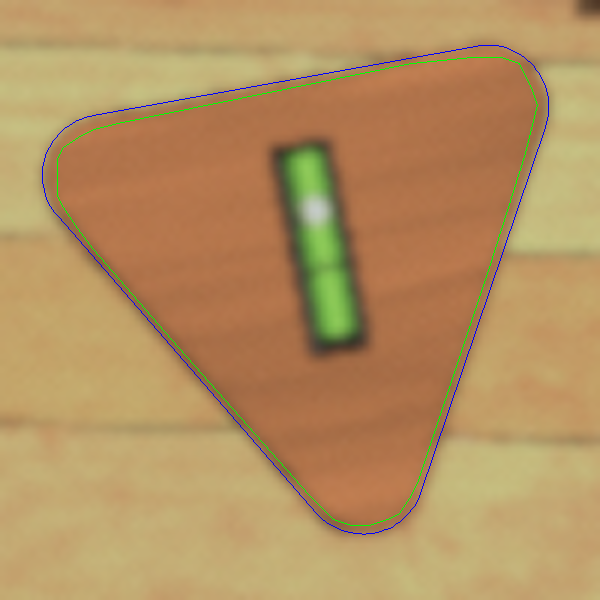

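The fitted outline lies tight on the stand, so foot, block and headings are known. Moving over the block.

Request:
play_rows(
  commands=[
    [0,0,0,0,0,-1.6,-0.3],
    [0.0254,-0.0264,0,0,0,0,-0.3],
    [0.0254,-0.0264,0,0,0,0,-0.3],
    [0.0254,-0.0264,0,0,0,0,-0.3],
    [0.0254,-0.0264,0,0,0,0,-0.3],
    [0.0254,-0.0264,0,0,0,0,-0.3],
    [0.0254,-0.0264,0,0,0,0,-0.3],
    [0.0254,-0.0264,0,0,0,0,-0.3],
    [0.0254,-0.0264,0,0,0,0,-0.3],
    [0.0254,-0.0264,0,0,0,0,-0.3],
    [0.0254,-0.0264,0,0,0,0,-0.3],
    [0.0254,-0.0264,0,0,0,0,-0.3],
    [0.0254,-0.0264,0,0,0,0,-0.3],
    [0.0254,-0.0264,0,0,0,0,-0.3],
    [0.0254,-0.0264,0,0,0,0,-0.3],
    [0.0254,-0.0264,0,0,0,0,-0.3],
    [0.0254,-0.0264,0,0,0,0,-0.3],
    [0.0254,-0.0264,0,0,0,0,-0.3],
    [0.0254,-0.0264,0,0,0,0,-0.3],
    [0.0254,-0.0264,0,0,0,0,-0.3],
  ],
  force=20,
)

```text
time_s: 1.77
ee_pos: [0.4634, 0.081, 0.2053]
eef_rot: [-3.142, 0.0, 0.272]
force: [0.3, -1.3, 0.9]
grip_width: 0.061
grip_force: 0.0
```

Request:
play_rows(
  commands=[
    [0.0235,-0.0256,0,0,0,0,-0.3],
    [0,0,0.035,0,0,0,-0.3],
    [0,0,0.035,0,0,0,-0.3],
    [0,0,0.035,0,0,0,-0.3],
    [0,0,0.03,0,0,0,-0.3],
    [0,0,0.01,0,0,0,-0.3],
    [0,0,0,0,0,0,-0.3],
  ],
)

```text
time_s: 2.35
ee_pos: [0.4775, 0.1097, 0.0585]
eef_rot: [-3.141, 0.004, 0.272]
force: [-0.8, 0.3, -0.1]
grip_width: 0.0612
grip_force: 0.0
```

```bash
python3 - <<'E'
from h import *
a=ctrl.camera("top");b=ctrl.camera("scene")
v=np.hstack([cv2.resize(a[195:295,160:260],(400,400),interpolation=cv2.INTER_CUBIC),cv2.resize(b[150:250,200:300],(400,400),interpolation=cv2.INTER_CUBIC)])
cv2.imwrite("pics/g.png",v);o=ctrl.get_obs();print(o["ee_pos"],o["eef_rot"])
E
```

```text
[0.47947729 0.11004104 0.06169689] [ 3.14147626e+00 -1.12298596e-03  2.71652310e-01]
```

View pics/g.png

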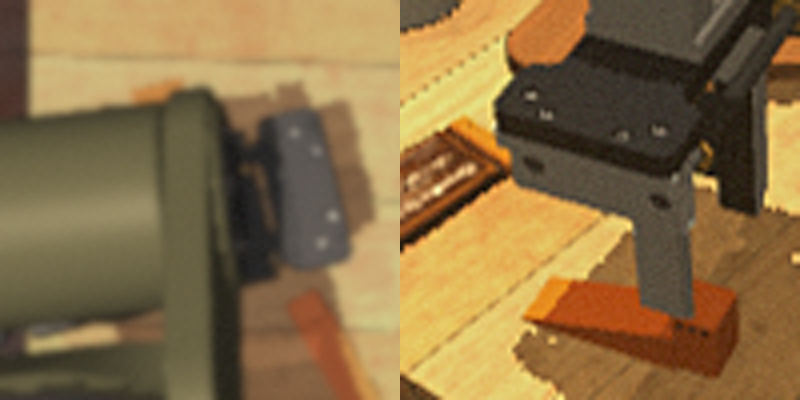

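The near finger is beyond the block's side at (655,300) in the right half, and the tool lines up with the block. Lowering and gripping.

Request:
play_rows(
  commands=[
    [0,0.0,0.025,0,0,0,-0.3],
    [0,0,0.02,0,0,0,-0.3],
    [0,0,0.011,0,0,0,-0.3],
    [0,0,0,0,0,0,-0.3],
    [0,0,0,0,0,0,1],
    [0,0,0,0,0,0,1],
    [0,0,0,0,0,0,1],
    [0,0,0,0,0,0,1],
    [0,0,0,0,0,0,1],
    [0,0,0,0,0,0,1],
  ],
  force=25,
)

```text
time_s: 3.28
ee_pos: [0.479, 0.11, 0.0049]
eef_rot: [3.142, -0.001, 0.272]
force: [-0.9, -0.2, 3.8]
grip_width: 0.0259
grip_force: 25.0
```

Request:
play_rows(
  commands=[
    [0,0,-0.02,0,0,0,1],
    [0,0,-0.03,0,0,0,1],
    [0,0,-0.01,0,0,3.3,1],
    [-0.0115,0.0242,0,0,0,0,1],
    [-0.0115,0.0242,0,0,0,0,1],
    [-0.0115,0.0242,0,0,0,0,1],
    [-0.0115,0.0242,0,0,0,0,1],
    [-0.0115,0.0242,0,0,0,0,1],
    [-0.0115,0.0242,0,0,0,0,1],
    [-0.0115,0.0242,0,0,0,0,1],
    [-0.0115,0.0242,0,0,0,0,1],
    [0,0,0,0,0,0,1],
    [0,0,0.03,0,0,0,1],
    [0,0,0.02,0,0,0,1],
    [0,0,0.007,0,0,0,1],
    [0,0,0,0,0,0,1],
    [0,0,0,0,0,0,1],
  ],
)

```text
time_s: 4.7
ee_pos: [0.4303, -0.0985, 0.008]
eef_rot: [-3.142, 0.0, 0.215]
force: [-0.4, -0.6, -0.3]
grip_width: 0.0256
grip_force: 25.0
```

```bash
python3 - <<'E'
from h import *
a=ctrl.camera("top");b=ctrl.camera("scene")
cv2.imwrite("pics/t2.png",a);cv2.imwrite("pics/s2.png",b)
v=np.hstack([cv2.resize(a[140:240,235:335],(400,400),interpolation=cv2.INTER_CUBIC),cv2.resize(b[120:220,220:320],(400,400),interpolation=cv2.INTER_CUBIC)])
cv2.imwrite("pics/g2.png",v);o=ctrl.get_obs();print(o["ee_pos"],o["eef_rot"],o["force"])
E
```

```text
[ 0.43071917 -0.09876602  0.00850057] [ 3.14082635e+00 -1.33525569e-03  2.14449344e-01] [ 0.06410668  0.17357203 -1.16613362]
```

View pics/g2.png

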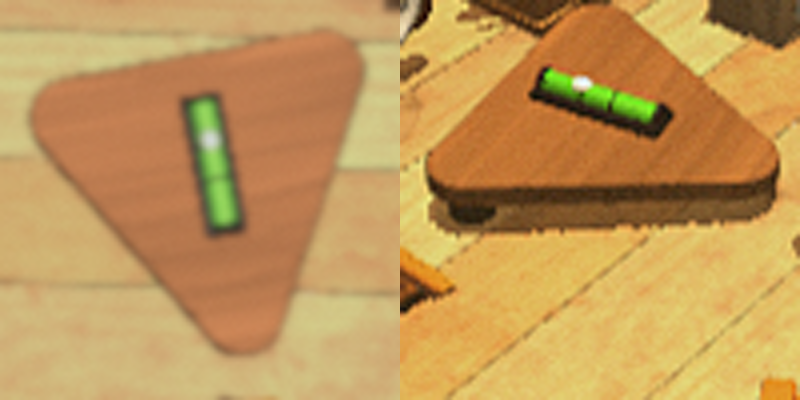

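Request:
play_rows(
  commands=[
    [0,0,0.0035,0,0,0,1],
    [0,0,0,0,0,0,1],
    [0.006,0,0,0,0,0,1],
    [0.006,0,0,0,0,0,1],
    [0.005,0,0,0,0,0,1],
    [0,0,0,0,0,0,1],
  ],
)

```text
time_s: 5.3
ee_pos: [0.4479, -0.0952, 0.0047]
eef_rot: [3.141, -0.002, 0.214]
force: [3.4, 1.5, 5.4]
grip_width: 0.0258
grip_force: 25.0
```

```bash
cat > bub.py <<'E'
from fit import *
def bub(name,img,p):
    """bubble offset along the tube -> slope, from the profile along the projected axis"""
    xs=np.arange(-.045,.0451,.0005)
    prof=[]
    for y in(-.002,0,.002):
        q=proj(name,world(p,.0,[[x,y,.045] for x in xs])).astype(np.float32)
        prof.append(cv2.remap(img,q[:,:1],q[:,1:],cv2.INTER_LINEAR)[:,0].astype(float))
    P=np.mean(prof,0);B,G,Rr=P.T
    t=G>110; i=np.flatnonzero(t)   # bright part = tube
    mid=(xs[i[0]]+xs[i[-1]])/2
    w=np.clip(np.minimum(B,Rr)-130,0,None);xb=(w*xs).sum()/max(w.sum(),1e-9)
    return dict(ends=(xs[i[0]].round(4),xs[i[-1]].round(4)),mid=round(mid,4),xb=round(xb,4),slope=round((xb-mid)/.3,4),slope0=round(xb/.3,4)),P
def status():
    a=ctrl.camera("top");b=ctrl.camera("scene");o=ctrl.get_obs()
    p0=np.array([0.63656,-0.05334,0.2150])
    try:
        p,e,_=fit(a);print("stand",p.round(4),round(e,2),"moved mm",(1e3*(p-p0)[:2]).round(1))
    except Exception as ex:print(ex);
    for n,i in(("top",a),("scene",b)):print(n,bub(n,i,p0)[0])
    print(o["time_s"],np.round(o["ee_pos"],4),np.round(o["eef_rot"],3),"F",np.round(o["force"],1),"gw",o["grip_width"])
    d=np.array(o["ee_pos"][:2])-world(p0,.0,[[-.08,0,0]])[0,:2];h=np.array([np.cos(.215),np.sin(.215)])
    print("toe past foot mm",1e3*(d@h+.086),"side",1e3*(h[0]*d[1]-h[1]*d[0]))
    return a,b
E
python3 - <<'E'
from bub import *
a,b=status()
print(bub("top",a,[0.63656,-0.05334,0.215])[1][::6].round())
E
```

```text
stand [ 0.6357 -0.0537  0.2182] 1.08 moved mm [-0.9 -0.4]
top {'ends': (np.float64(-0.045), np.float64(0.045)), 'mid': np.float64(0.0), 'xb': np.float64(0.013), 'slope': np.float64(0.0435), 'slope0': np.float64(0.0435)}
scene {'ends': (np.float64(-0.0315), np.float64(0.045)), 'mid': np.float64(0.0068), 'xb': np.float64(0.0139), 'slope': np.float64(0.0237), 'slope0': np.float64(0.0462)}
5.4 [ 0.4477 -0.0953  0.0048] [ 3.14e+00 -2.00e-03  2.14e-01] F [2.5 1.7 5.4] gw 0.025851770879247907
toe past foot mm -27.440647982467066 side -0.6611078902185007
[[ 76. 116. 176.]
 [ 74. 115. 175.]
 [ 63.  95. 143.]
 [ 48.  68.  83.]
 [ 62. 122.  90.]
 [ 81. 186. 126.]
 [ 88. 206. 140.]
 [ 88. 207. 140.]
 [ 89. 208. 141.]
 [ 88. 207. 141.]
 [ 88. 207. 141.]
 [ 87. 204. 138.]
 [ 80. 183. 127.]
 [ 80. 184. 127.]
 [ 87. 203. 138.]
 [ 89. 208. 142.]
 [ 90. 206. 142.]
 [106. 203. 152.]
 [156. 202. 179.]
 [195. 209. 200.]
 [185. 206. 194.]
 [140. 200. 168.]
 [ 97. 202. 145.]
 [ 89. 206. 142.]
 [ 89. 206. 141.]
 [ 86. 200. 137.]
 [ 74. 165. 115.]
 [ 61. 105. 106.]
 [ 71. 106. 157.]
 [ 79. 122. 186.]
 [ 81. 125. 190.]]
```

Request:
play_rows(
  commands=[
    [0.002,0,0,0,0,0,1],
    [0.002,0,0,0,0,0,1],
    [0.002,0,0,0,0,0,1],
    [0.002,0,0,0,0,0,1],
    [0.002,0,0,0,0,0,1],
    [0.002,0,0,0,0,0,1],
    [0.0015,0,0,0,0,0,1],
    [0.0015,0,0,0,0,0,1],
    [0.0015,0,0,0,0,0,1],
    [0.001,0,0,0,0,0,1],
  ],
  force=30,
)

```text
time_s: 6.23
ee_pos: [0.4637, -0.0916, 0.0047]
eef_rot: [3.141, 0.0, 0.214]
force: [-5.8, -0.6, 12.4]
grip_width: 0.0257
grip_force: 30.0
```

```bash
sed -i 's/t=G>110/t=(G>145)/' bub.py; python3 - <<'E'
from bub import *
status()
E
```

```text
stand [ 0.6328 -0.055   0.2112] 2.04 moved mm [-3.8 -1.6]
top {'ends': (np.float64(-0.032), np.float64(0.0335)), 'mid': np.float64(0.0008), 'xb': np.float64(0.013), 'slope': np.float64(0.041), 'slope0': np.float64(0.0435)}
scene {'ends': (np.float64(-0.031), np.float64(0.034)), 'mid': np.float64(0.0015), 'xb': np.float64(0.014), 'slope': np.float64(0.0416), 'slope0': np.float64(0.0466)}
6.3333 [ 0.4638 -0.0916  0.0047] [ 3.141 -0.     0.214] F [-3.6 -0.1 10.5] gw 0.025922837696105577
toe past foot mm -10.917238786506593 side -0.5308581514378956
```

Request:
play_rows(
  commands=[
    [0,0,-0.0007,0,0,0,1],
    [0,0,0,0,0,0,1],
    [0.001,0,0,0,0,0,1],
    [0.001,0,0,0,0,0,1],
    [0.001,0,0,0,0,0,1],
    [0.001,0,0,0,0,0,1],
  ],
)

```text
time_s: 6.83
ee_pos: [0.4677, -0.0906, 0.0047]
eef_rot: [3.142, 0.0, 0.214]
force: [-1.3, -0.4, 5.1]
grip_width: 0.0261
grip_force: 30.0
```

```bash
python3 - <<'E'
from bub import *
status()
E
```

```text
stand [ 0.634  -0.0551  0.2274] 1.43 moved mm [-2.5 -1.8]
top {'ends': (np.float64(-0.032), np.float64(0.0335)), 'mid': np.float64(0.0008), 'xb': np.float64(0.013), 'slope': np.float64(0.041), 'slope0': np.float64(0.0435)}
scene {'ends': (np.float64(-0.031), np.float64(0.034)), 'mid': np.float64(0.0015), 'xb': np.float64(0.0139), 'slope': np.float64(0.0414), 'slope0': np.float64(0.0464)}
6.9333 [ 0.4679 -0.0906  0.0047] [ 3.141 -0.     0.214] F [-1.  -0.4  4.1] gw 0.02603552309455902
toe past foot mm -6.706799230588673 side -0.3867984013233572
```

Request:
play_rows(
  commands=[
    [0.001,0,0,0,0,0,1],
    [0.001,0,0,0,0,0,1],
    [0.001,0,0,0,0,0,1],
    [0.001,0,0,0,0,0,1],
    [0.001,0,0,0,0,0,1],
    [0.001,0,0,0,0,0,1],
    [0.001,0,0,0,0,0,1],
    [0.001,0,0,0,0,0,1],
  ],
)

```text
time_s: 7.6
ee_pos: [0.4755, -0.0889, 0.0047]
eef_rot: [-3.142, 0.0, 0.214]
force: [-3.3, -0.6, 5.5]
grip_width: 0.0257
grip_force: 30.0
```

Request:
play_rows(
  commands=[
    [0.001,0,0,0,0,0,1],
    [0.001,0,0,0,0,0,1],
    [0.001,0,0,0,0,0,1],
    [0.001,0,0,0,0,0,1],
    [0.001,0,0,0,0,0,1],
    [0.001,0,0,0,0,0,1],
  ],
)

```text
time_s: 8.1
ee_pos: [0.4813, -0.0876, 0.0047]
eef_rot: [3.142, 0.0, 0.214]
force: [-3.9, -1.0, 6.3]
grip_width: 0.0256
grip_force: 30.0
```

```bash
python3 - <<'E'
from bub import *
status()
E
```

```text
stand [ 0.64 -0.06 -0.  ] 5.3 moved mm [ 3.4 -6.7]
top {'ends': (np.float64(-0.032), np.float64(0.034)), 'mid': np.float64(0.001), 'xb': np.float64(0.013), 'slope': np.float64(0.0402), 'slope0': np.float64(0.0435)}
scene {'ends': (np.float64(-0.031), np.float64(0.034)), 'mid': np.float64(0.0015), 'xb': np.float64(0.0139), 'slope': np.float64(0.0413), 'slope0': np.float64(0.0463)}
8.2 [ 0.4815 -0.0876  0.0047] [ 3.141 -0.     0.214] F [-1.4 -0.2  3.5] gw 0.025522480210007185
toe past foot mm 7.202480494386918 side -0.39667911636728087
```

Request:
play_rows(
  commands=[
    [0.001,0,0,0,0,0,1],
    [0.001,0,0,0,0,0,1],
    [0.001,0,0,0,0,0,1],
    [0.001,0,0,0,0,0,1],
    [0.001,0,0,0,0,0,1],
    [0.001,0,0,0,0,0,1],
  ],
)

```text
time_s: 8.7
ee_pos: [0.4867, -0.0864, 0.0047]
eef_rot: [-3.141, 0.001, 0.214]
force: [-8.0, -1.8, 10.0]
grip_width: 0.0259
grip_force: 30.0
```

Request:
play_rows(
  commands=[
    [0.001,0,0,0,0,0,1],
    [0.001,0,0,0,0,0,1],
    [0.001,0,0,0,0,0,1],
    [0.001,0,0,0,0,0,1],
    [0.001,0,0,0,0,0,1],
    [0.001,0,0,0,0,0,1],
  ],
)

```text
time_s: 9.2
ee_pos: [0.4924, -0.0851, 0.0047]
eef_rot: [-3.141, 0.002, 0.214]
force: [-7.8, -1.6, 10.7]
grip_width: 0.0259
grip_force: 30.0
```

```bash
sed -i '/try:/d;/p,e,_=fit(a)/d;/except Exception as ex/d' bub.py; python3 - <<'E'
from bub import *
status()
E
```

```text
top {'ends': (np.float64(-0.0305), np.float64(0.035)), 'mid': np.float64(0.0023), 'xb': np.float64(0.0107), 'slope': np.float64(0.0282), 'slope0': np.float64(0.0357)}
scene {'ends': (np.float64(-0.03), np.float64(0.0345)), 'mid': np.float64(0.0023), 'xb': np.float64(0.0119), 'slope': np.float64(0.0323), 'slope0': np.float64(0.0398)}
9.3 [ 0.4926 -0.0851  0.0047] [-3.141e+00  1.000e-03  2.140e-01] F [-6.4  0.3  8.5] gw 0.0261233995297125
toe past foot mm 18.57006271989013 side -0.3570655827569314
```

Request:
play_rows(
  commands=[
    [0.001,0,0,0,0,0,1],
    [0.001,0,0,0,0,0,1],
    [0.001,0,0,0,0,0,1],
    [0.001,0,0,0,0,0,1],
    [0.001,0,0,0,0,0,1],
    [0.001,0,0,0,0,0,1],
    [0.001,0,0,0,0,0,1],
    [0.001,0,0,0,0,0,1],
    [0,0,0,0,0,0,1],
    [0,0,0,0,0,0,1],
    [0,0,0,0,0,0,1],
    [0,0,0,0,0,0,1],
  ],
)

```text
time_s: 10.3
ee_pos: [0.5004, -0.0834, 0.0047]
eef_rot: [-3.141, 0.001, 0.214]
force: [-6.2, -0.9, 8.7]
grip_width: 0.0261
grip_force: 30.0
```

```bash
python3 - <<'E'
from bub import *
status()
E
```

```text
top {'ends': (np.float64(-0.03), np.float64(0.0355)), 'mid': np.float64(0.0028), 'xb': np.float64(0.0055), 'slope': np.float64(0.0091), 'slope0': np.float64(0.0183)}
scene {'ends': (np.float64(-0.029), np.float64(0.036)), 'mid': np.float64(0.0035), 'xb': np.float64(0.0), 'slope': np.float64(-0.0117), 'slope0': np.float64(0.0)}
10.4 [ 0.5004 -0.0834  0.0047] [-3.141e+00  1.000e-03  2.140e-01] F [-5.3 -1.4  7.8] gw 0.02578223005063568
toe past foot mm 26.600886833684044 side -0.3648909319335265
```

```bash
python3 - <<'E'
from bub import *
a,b=status()
v=np.hstack([cv2.resize(a[168:208,269:309],(400,400),interpolation=cv2.INTER_CUBIC),cv2.resize(b[130:160,250:290],(400,300),interpolation=cv2.INTER_CUBIC)[:, :].copy() if 0 else cv2.resize(b[125:165,250:290],(400,400),interpolation=cv2.INTER_CUBIC)])
cv2.imwrite("pics/z1.png",v)
E
```

```text
top {'ends': (np.float64(-0.03), np.float64(0.0355)), 'mid': np.float64(0.0028), 'xb': np.float64(0.0054), 'slope': np.float64(0.0089), 'slope0': np.float64(0.0181)}
scene {'ends': (np.float64(-0.029), np.float64(0.036)), 'mid': np.float64(0.0035), 'xb': np.float64(0.0), 'slope': np.float64(-0.0117), 'slope0': np.float64(0.0)}
10.5 [ 0.5004 -0.0834  0.0047] [-3.141e+00  1.000e-03  2.140e-01] F [-6.2 -0.9  8.3] gw 0.026342233566389334
toe past foot mm 26.574913419428505 side -0.36981092271587757
```

View pics/z1.png

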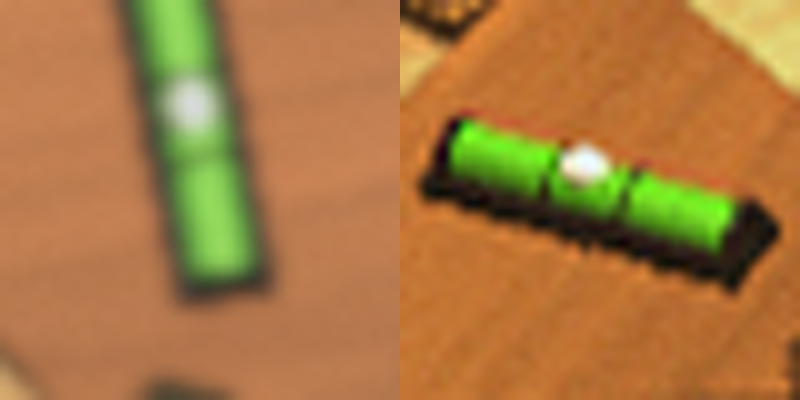

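The bubble at (585,163) sits between the rings at (550,178) and (628,195), still slightly to the +x side. In the top view it reads about +0.007 rad, so a little more push is needed.

Request:
play_rows(
  commands=[
    [0.001,0,0,0,0,0,1],
    [0.001,0,0,0,0,0,1],
    [0.0007,0,0,0,0,0,1],
    [0,0,0,0,0,0,1],
    [0,0,0,0,0,0,1],
    [0,0,0,0,0,0,1],
    [0,0,0,0,0,0,1],
    [0,0,0,0,0,0,1],
  ],
)

```text
time_s: 11.17
ee_pos: [0.503, -0.0829, 0.0047]
eef_rot: [-3.141, 0.001, 0.214]
force: [-6.0, -1.6, 8.9]
grip_width: 0.0254
grip_force: 30.0
```

```bash
python3 - <<'E'
from bub import *
status()
E
```

```text
top {'ends': (np.float64(-0.03), np.float64(0.0355)), 'mid': np.float64(0.0028), 'xb': np.float64(0.004), 'slope': np.float64(0.004), 'slope0': np.float64(0.0132)}
scene {'ends': (np.float64(-0.0275), np.float64(0.036)), 'mid': np.float64(0.0043), 'xb': np.float64(0.0), 'slope': np.float64(-0.0142), 'slope0': np.float64(0.0)}
11.2667 [ 0.503  -0.0829  0.0047] [-3.141e+00  1.000e-03  2.140e-01] F [-6.  -1.   8.4] gw 0.02548874847806077
toe past foot mm 29.21814220739233 side -0.3564061055888034
```

Request:
play_rows(
  commands=[
    [0.0008,0,0,0,0,0,1],
    [0,0,0,0,0,0,1],
    [0,0,0,0,0,0,1],
    [0,0,0,0,0,0,0.2],
    [0,0,0,0,0,0,0],
    [0,0,0,0,0,0,-0.2],
    [0,0,0,0,0,0,-0.2],
    [0,0,0,0,0,0,-0.2],
    [0,0,0,0,0,0,-0.2],
    [0,0,0,0,0,0,-0.2],
  ],
)

```text
time_s: 12.1
ee_pos: [0.5043, -0.0826, 0.0046]
eef_rot: [-3.142, -0.0, 0.214]
force: [-0.1, 0.0, -0.1]
grip_width: 0.0564
grip_force: 0.0
```

```bash
python3 - <<'E'
from bub import *
a,b=status()
v=np.hstack([cv2.resize(a[168:208,269:309],(400,400),interpolation=cv2.INTER_CUBIC),cv2.resize(b[125:165,250:290],(400,400),interpolation=cv2.INTER_CUBIC)])
cv2.imwrite("pics/z2.png",v)
E
```

```text
top {'ends': (np.float64(-0.03), np.float64(0.0355)), 'mid': np.float64(0.0028), 'xb': np.float64(0.0035), 'slope': np.float64(0.0024), 'slope0': np.float64(0.0116)}
scene {'ends': (np.float64(-0.028), np.float64(0.0365)), 'mid': np.float64(0.0043), 'xb': np.float64(0.0), 'slope': np.float64(-0.0142), 'slope0': np.float64(0.0)}
12.2 [ 0.5043 -0.0826  0.0046] [-3.142 -0.     0.214] F [ 0.2  0.6 -0. ] gw 0.056133227187258966
toe past foot mm 30.544926819491643 side -0.3767001762791811
```

View pics/z2.png

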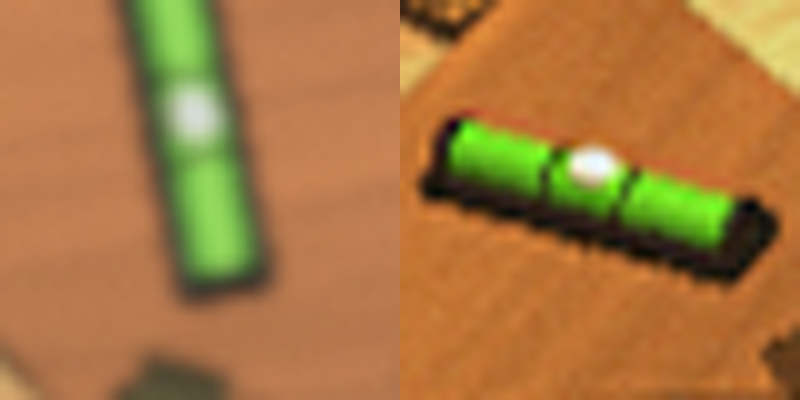

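After release the bubble, at (593,165), sits centred between the rings at (552,172) and (632,185), and the top view agrees. Retreating straight up.

Request:
play_rows(
  commands=[
    [0,0,-0.005,0,0,0,-0.2],
    [0,0,-0.015,0,0,0,-0.2],
    [0,0,-0.03,0,0,0,-0.2],
    [-0.01,0,-0.035,0,0,0,-0.2],
    [-0.02,0,-0.03,0,0,0,-0.2],
    [-0.035,0,0,0,0,0,-0.2],
    [-0.035,0,0,0,0,0,-0.2],
    [-0.02,0,0,0,0,0,-0.2],
    [0,0,0,0,0,0,-0.2],
    [0,0,0,0,0,0,-0.2],
    [0,0,0,0,0,0,-0.2],
    [0,0,0,0,0,0,-0.2],
  ],
)

```text
time_s: 13.2
ee_pos: [0.3878, -0.1081, 0.1198]
eef_rot: [3.141, -0.0, 0.215]
force: [0.3, 0.4, 0.1]
grip_width: 0.0563
grip_force: 0.0
```

```bash
python3 - <<'E'
from bub import *
a,b=status()
v=np.hstack([cv2.resize(a[140:290,200:340],(400,428),interpolation=cv2.INTER_CUBIC),cv2.resize(b[105:212,220:320],(400,428),interpolation=cv2.INTER_CUBIC)])
cv2.imwrite("pics/z3.png",v)
E
```

```text
top {'ends': (np.float64(-0.0295), np.float64(0.035)), 'mid': np.float64(0.0028), 'xb': np.float64(0.0035), 'slope': np.float64(0.0023), 'slope0': np.float64(0.0115)}
scene {'ends': (np.float64(-0.0275), np.float64(0.036)), 'mid': np.float64(0.0043), 'xb': np.float64(0.0), 'slope': np.float64(-0.0142), 'slope0': np.float64(0.0)}
13.3 [ 0.3875 -0.1079  0.1195] [-3.141  0.     0.215] F [1.1 0.  0.9] gw 0.05684798001750225
toe past foot mm -88.93540339964883 side -0.21419484493456764
```

View pics/z3.png

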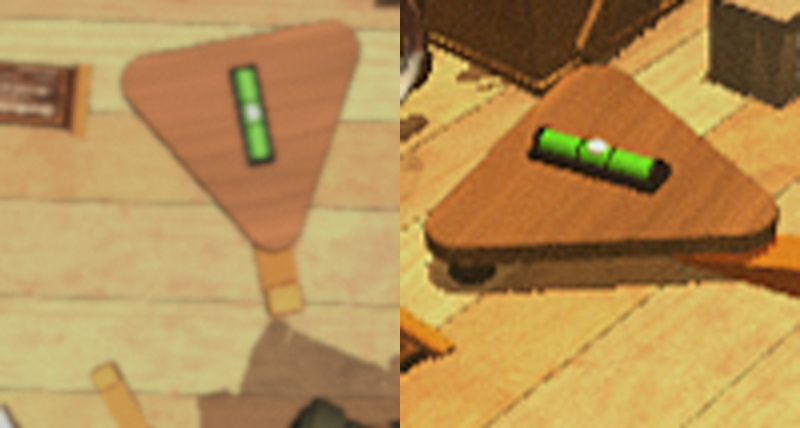

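The wedge (275,280) sits centred under the low corner, the bubble (253,112) is centred, and the arm is clear. Handing in.

```bash
python3 -c "
from station import ctrl
print(ctrl.hand_in())"
```

```text
the job is handed in; nothing more can be done
None
```

I pushed the largest orange wedge under the worn corner, released it and handed the job in: the bubble rests between its lines (about +0.002 rad by the top camera) and the arm is clear. The hand-in gave no verdict.

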